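Centre the sliding hook and hang the mixing paddle between its neighbours

ROBOT

A 7-joint arm with a two-finger parallel gripper is mounted at the origin on a cart in front of the work surface, level with it; the furniture and walls round the work are solid. World frame = base frame: x ahead of the robot, y to its left, z up, the work surface at z = 0. Lengths are in m, angles in rad, forces in N, time in s.
With the tool pointing down it reaches from about 0.375 to 0.925 m from the base axis. Payload 3.1 kg.
Tool frame: the origin (TCP) lies at the very end of the fingers, on their centre line; the grasp point (between the pads) lies 19 mm behind it; z points along the fingers, y is the line along which they close (so a half turn about z gives the same grasp; the last joint's range is limited). The gripper opens to 85 mm and grips with 20 to 120 N. Pads are 22 mm wide; open, the fingers measure 114 mm over their backs; the gripper's body (76 mm by 85 mm) begins 54 mm behind the grasp point. The pads swing forward as they close: fully open they stand 13 mm farther back than shut.
Start: joints at [-0.098, 0.383, 0.044, 1.598, -0.018, 1.161, -0.05], TCP at [0.65, 0, 0.231] pointing down, gripper open.
Joint ranges: [-2.61, 2.61], [-0.41, 2.15], [-1.48, 1.57], [0, 2.5], [-1.57, 4.71], [0.05, 1.97], [-2.85, 2.85]. Speed limits (rad/s): [2.79, 2.79, 3.14, 3.14, 3.14, 3.14, 3.14].

INTERFACE

Orientations are given as [roll, pitch, yaw] about the fixed x, y, z axes, in that order (R = Rz(yaw) Ry(pitch) Rx(roll)).
In Python, from workcell import manip gives the robot as it stands.
- The arm moves only by the tool jog_arm, never from a script. Its argument "moves" is a list of rows, each a list of 6 numbers: the shift along the tool's x, y, z in m, then the turn, a rotation vector about the tool's x, y, z in degrees. A call has 1 to 20 rows; each row is the pose to reach, as a shift and turn from the pose commanded when the call began, along the tool's axes at that moment; what a row does not reach only later rows make up. A row lasts 1/12 s, in which the tool goes at most 41.7 mm and 7.16 degrees, less where a joint would pass 70% of its speed; a pose out of reach is approached as far as the arm can. A call with a gripper value outside its range is refused whole. "hand" is the closure in counts, from 0 (fully open) to 255 (shut), set as the call begins (left out, the last holds). The fingers move at their own pace and stop on an object; "newtons" is the grip in N (left out, the last holds). Time passes only in rows, so rows that repeat a pose let the fingers close. It gives the time, the measured TCP pose, the force, the opening and the grip force at its end, in the units of the state.
- manip.sense(): the state, without advancing time (a new reading comes with each control period).
- manip.camera(name): name is "scene" or "side" or "wrist"; returns the picture (420x560x3 uint8, red, green, blue); there is no depth.
- manip.calibration(name): a dict with "fx", "fy", "cx", "cy" (pixels), "k1" (the pictures are not rectified: a ray, as slopes to the right and down, at radius r is drawn at 1 + k1 r^2 times it, then the intrinsics apply), "camera_from_world" (4x4, takes a point from world to camera coordinates); the wrist camera has in their place "mount" (4x4, takes a point from camera to tool coordinates, whose origin is the TCP and whose axes are the flange's). Camera axes: x right, y down, z forward; pixel columns grow to the right and rows downward; lengths in m; the calibration is good to about 2 mm. A picture is of the moment at which its call begins: read the wrist's pose just before it. calibration takes no time and is no camera call.
- manip.close_job(): hands the job in; it is judged then, once.
The state is a dict: "clock": time; "q": joint angles; "joint_vel": joint speeds; "effort": joint torques, N m; "tcp_pos": TCP position; "ee_rot": TCP orientation; "ft_force": force on the tool from outside, world axes, zero at the start; "wrist_torque": the same for the moment, N m; "opening": opening from 0.0 (shut) to 1.0 (fully open); "grasp_force": force on a finger pad.
Only numpy, scipy, OpenCV 4.12 (cv2) and the standard library are available. Lean on these libraries where they do the work, as an engineer would, in place of code of your own. Each camera call takes 0.05 s, during which the arm holds its last target. There are 200 camera calls.

TASK

On the tool rack, slide the empty hook along the rail to the middle of the gap between the two hooks with tools on them. Then take the mixing paddle out of the white drain stand and hang it on that hook by its collar, hanging straight with its blade facing front like the rack, and let go. Do not knock the two tools that hang beside it, and leave everything else on the bench where it is.

Things in the scene. Friction and masses are not known exactly. Their poses are not given: they have to be found in the camera images.
- rack: fixed metal rack on the bench: a level aluminium rail (20 mm deep in x, 25 mm high, 290 mm long, top at z = 149 mm) on two dark posts. Origin at bench level under the middle of the rail; x points away from the robot's side (the hooks open toward -x), y along the rail, z up. Nothing stands above the rail but the hooks and what hangs on them; a cabinet front stands at x = 755 mm.
- empty_hook (a joint): position (m) of the sliding empty hook along the rack's y; 0 is the middle of the rail, range -0.07 to 0.07, grows toward the rack's +y. It slides stiffly (about 3 N) and stays where it is left.
- empty_seat (a point): empty hook's seat: midway between its 2 prongs, at their top (z 160 mm), 45 mm before the rail's centre; axes as the rack. Prongs point to rack -x, 15 mm apart; their flared ends turn up 9 mm, 20 to 26 mm before the seat; the block behind has a lip 8 mm high from 18 mm behind the seat. So a 30 mm collar goes in from the front above the tips, rod between the prongs, and drops into the seat with 3 mm play.
- hook_tab (a point): centre of the top face (z = 218 mm) of the black push tab that stands on the sliding empty hook, 63 mm behind its seat (rack +x). The tab is 22 mm along rack x, 14 mm along rack y, and stands free from z = 165 mm up; pushing it sideways slides the hook.
- left_seat (a point): the same point on the hook to the left of the gap (rack +y), which carries a tool. This hook is fixed and has the same shape as the empty one but no tab. The two occupied hooks are 140 mm apart.
- right_seat (a point): the same point on the occupied fixed hook to the right of the gap (rack -y)
- paddle: the mixing paddle: white rectangular blade 60 mm wide (its y), 6 mm thick (its x), 55 mm high at the bottom, steel rod 9 mm thick. Starts in the drain stand, upright or leaning up to 4 degrees. Grip 14 x 22 x 50 mm on a collar disc 30 mm wide, 6 mm thick, on a round rod 9 mm thick; 191 mm long, 60 to 130 g. Origin at the centre of its lowest end, z up along the rod (collar underside at z = 135 mm).
- paddle_collar (a point): centre of the underside of the paddle's collar; comes to lie on the seat of the hook
- paddle_grip (a point): centre of the paddle's flat grip (14 mm along the paddle's x, 22 mm along its y, 50 mm high), 31 mm above the collar's underside
- drain_stand: fixed white block 28 x 83 x 75 mm on a 60 x 95 mm foot, with an upright slot 8.5 mm (its x) by 63 mm (its y), slot floor 28 mm above the bench, in which the paddle's blade stands. Origin at bench level under the slot's centre. Left of it the analyser (fixed) begins at y = 195 mm, from x = 446 mm back, up to 272 mm high there.
- disc_plunger: a loose neighbour that hangs on one of the occupied hooks (either one): a tool with a round white disc foot 58 mm wide. Grip 14 x 22 x 50 mm on a collar disc 30 mm wide, 6 mm thick, on a round rod 9 mm thick; 191 mm long, 60 to 130 g. Origin at the centre of its lowest end, z up along the rod (collar underside at z = 135 mm).
- frame_stirrer: a loose neighbour that hangs on the other occupied hook: a tool with a rectangular steel wire foot 60 mm wide. Grip 14 x 22 x 50 mm on a collar disc 30 mm wide, 6 mm thick, on a round rod 9 mm thick; 191 mm long, 60 to 130 g. Origin at the centre of its lowest end, z up along the rod (collar underside at z = 135 mm).
- diluent_bottle: white plastic bottle 72 x 72 x 155 mm, bystander; origin under its centre
- wash_reagent: white plastic bottle 60 x 60 x 128 mm, bystander; origin under its centre
- amber_reagent: brown bottle 48 x 48 x 98 mm, bystander; origin under its centre
- label_roll: white paper roll 68 mm wide, 38 mm high, bystander; origin under its centre
- bench_timer: small white timer 66 x 66 x 18 mm, bystander; origin under its centre
- culture_dish: round flat dish 90 mm wide, 14 mm high, bystander; origin under its centre
- marker: marker pen 135 mm long, 17 mm thick, lying, bystander; origin under its centre
Mind the look-alikes: they are no part of the job. Leave any purple look-alike of the paddle alone.

How it is judged:
By the outcome, as a careful person would: the job done as asked, in the order asked, and still so for the second after the job is handed in, with the robot touching nothing.
It also fails if it takes over 59 s, if anything falls off the work surface, if the arm or the gripper's body presses on something with over 40 N, if the wrist force passes 120 N, or if a joint passes its speed limit or range.

## Working session

There is one attempt and no reset: what is moved stays moved. The work goes in short steps, Python scripts to look and compute and a tool call to move; the robot and the scene stay as the last step left them, time stands still between calls to the robot, and variables do not carry over. Pictures are saved under pics/ and viewed, at most 10 in all, crops included, and the job is handed in when it is done.

Besides the shell and the picture viewer there is one more tool, called by a JSON object that holds its "op" and its "data", one argument or row to a line. jog_arm: Moves the arm, as the interface text tells. Its arguments: {"type":"object","properties":{"moves":{"type":"array"},"hand":{"type":"number"},"newtons":{"type":"number"}},"required":["moves"]}

```bash
mkdir -p pics
cat > h.py <<'E'
import numpy as np, cv2
from workcell import manip
from scipy.spatial.transform import Rotation as R
def grab(n,f):
    s=manip.sense(); im=manip.camera(n); cv2.imwrite(f'pics/{f}.png',im[:,:,::-1]); return s,im
def ray(n,uv,s=None):
    c=manip.calibration(n); K=np.array([[c['fx'],0,c['cx']],[0,c['fy'],c['cy']],[0,0,1.]])
    d=(np.array(uv,float)-[c['cx'],c['cy']])/[c['fx'],c['fy']]
    u=d.copy()
    for _ in range(20): u=d/(1+c['k1']*(u@u))
    v=np.array([*u,1])
    if n=='wrist':
        M=np.array(c['mount']); T=np.eye(4); T[:3,:3]=R.from_euler('xyz',s['ee_rot']).as_matrix(); T[:3,3]=s['tcp_pos']; W=T@M
    else: W=np.linalg.inv(np.array(c['camera_from_world']))
    return W[:3,3],W[:3,:3]@v
def onz(n,uv,z,s=None):
    o,d=ray(n,uv,s); return o+d*(z-o[2])/d[2]
def tri(a,b):
    (o,d),(p,e)=a,b; d=d/np.linalg.norm(d);e=e/np.linalg.norm(e)
    t=np.linalg.lstsq(np.c_[d,-e],p-o,rcond=None)[0]; x,y=o+d*t[0],p+e*t[1]
    return (x+y)/2,np.linalg.norm(x-y)
def proj(n,P,s=None):
    c=manip.calibration(n)
    if n=='wrist':
        M=np.array(c['mount']); T=np.eye(4); T[:3,:3]=R.from_euler('xyz',s['ee_rot']).as_matrix(); T[:3,3]=s['tcp_pos']; C=np.linalg.inv(T@M)
    else: C=np.array(c['camera_from_world'])
    p=C[:3,:3]@np.array(P)+C[:3,3]; u=p[:2]/p[2]; u=u*(1+c['k1']*(u@u)); return u*[c['fx'],c['fy']]+[c['cx'],c['cy']]
E
python3 - <<'E'
from h import *
for n in ('scene','side','wrist'):
    s,im=grab(n,n+'0')
a=[cv2.imread(f'pics/{n}0.png') for n in ('scene','side')]
print(s); 
for n in ('scene','side'):
    c=manip.calibration(n); print(n,np.round(np.linalg.inv(np.array(c['camera_from_world'])),3),c['fx'])
print(manip.calibration('wrist'))
E
```

```text
{'clock': 0.1, 'q': array([-0.09780765,  0.38376057,  0.04381917,  1.59945085, -0.01789202,
        1.1612385 , -0.04987279]), 'joint_vel': array([-1.33060199e-03, -2.34579848e-03,  1.19269698e-04, -3.33631791e-03,
       -6.01244882e-04,  1.04036552e-04, -2.93152279e-05]), 'effort': array([ 2.75694918e-03, -4.34731865e+01,  1.02928251e+00, -2.50458258e+01,
        1.08449228e-02,  5.45091054e-03, -1.99926194e-05]), 'tcp_pos': array([6.49115237e-01, 1.05722093e-05, 2.29992088e-01]), 'ee_rot': array([-3.13913091e+00,  1.30165375e-04,  1.57093003e+00]), 'ft_force': array([-0.14756155,  0.04905687,  0.9657053 ]), 'wrist_torque': array([ 0.05149911, -0.00258677, -0.0024003 ]), 'grasp_force': 0.0, 'opening': 0.9991155652683333}
scene [[-0.905 -0.294  0.308  0.239]
 [-0.426  0.639 -0.641  0.722]
 [-0.008 -0.711 -0.703  0.907]
 [ 0.     0.     0.     1.   ]] 400.476888869845
side [[ 0.846 -0.207  0.492  0.113]
 [-0.533 -0.368  0.762 -0.641]
 [ 0.023 -0.906 -0.422  0.543]
 [ 0.     0.     0.     1.   ]] 384.5009871566723
{'fx': 336.0458099374094, 'fy': 336.0458099374094, 'cx': 285.03885119276606, 'cy': 205.10609715117667, 'k1': -0.0585121651602272, 'mount': array([[-5.12597738e-04, -9.60475623e-01, -2.78363639e-01,
         7.11585901e-02],
       [ 9.99999222e-01, -1.75726614e-04, -1.23513334e-03,
         2.92635560e-05],
       [ 1.13739956e-03, -2.78364055e-01,  9.60474965e-01,
        -1.41624154e-01],
       [ 0.00000000e+00,  0.00000000e+00,  0.00000000e+00,
         1.00000000e+00]])}
```

View pics/scene0.png

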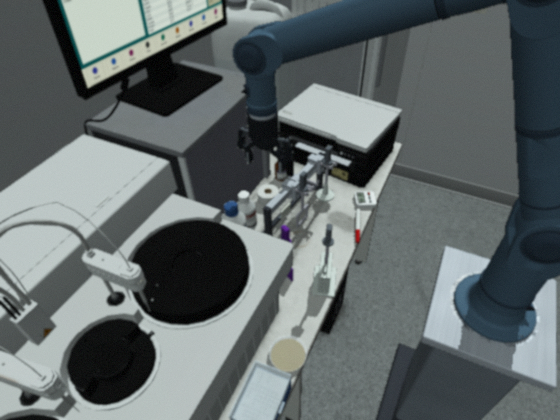

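View pics/side0.png

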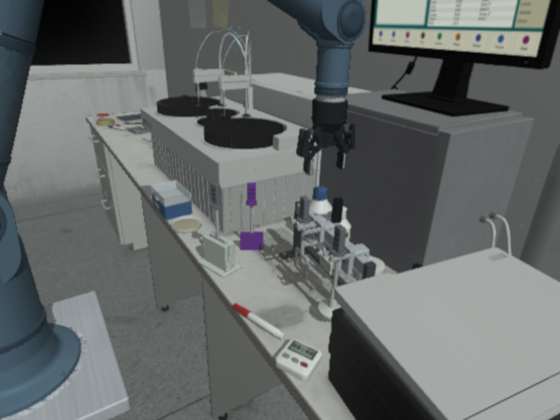

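View pics/wrist0.png

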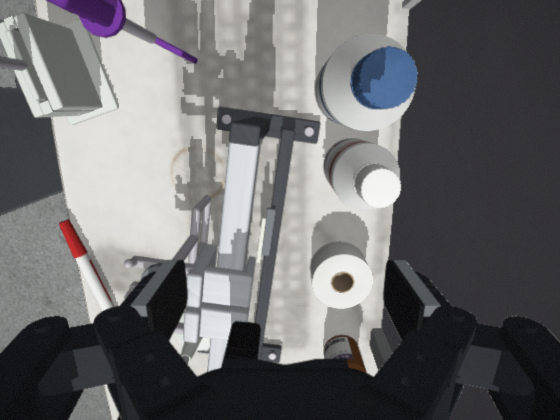

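The scene view shows the stand near (325,280) and the rack near (300,190). The side view shows the rack near (330,235), the paddle stand near (218,250), and the purple look-alike near (251,200). The wrist view looks down on the rail near (235,200). I'll enlarge the two fixed views.

Run:
```python
import cv2,numpy as np
a=cv2.imread('pics/side0.png')[160:330,190:390]; b=cv2.imread('pics/scene0.png')[130:300,225:375]
a=cv2.resize(a,None,fx=3.5,fy=3.5,interpolation=cv2.INTER_CUBIC);cv2.imwrite('pics/c1.png',a)
b=cv2.resize(b,None,fx=3.5,fy=3.5,interpolation=cv2.INTER_CUBIC);cv2.imwrite('pics/c2.png',b)
```

```text
(no output)
```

View pics/c1.png

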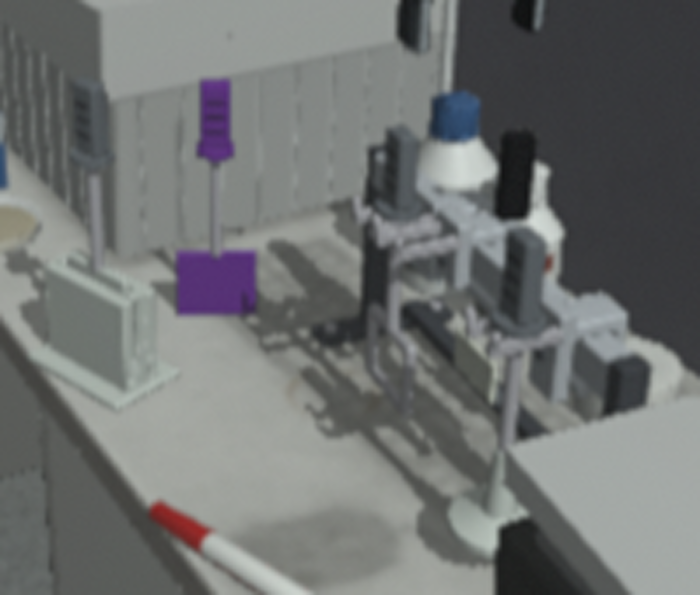

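The crop shows the paddle upright in the stand, with its grip at (88,120). The frame stirrer is on the left hook at (400,170), the disc plunger is on the right hook at (525,280), and the black tab is at (517,170). I'll raise the arm for better wrist views.

{"op": "jog_arm", "data": {
  "moves": [
    [-0.01,-0.025,-0.035,0,0,0],
    [-0.02,-0.05,-0.07,0,0,0],
    [-0.03,-0.075,-0.105,0,0,0],
    [-0.04,-0.1,-0.14,0,0,0],
    [-0.05,-0.13,-0.17,0,0,0],
    [-0.05,-0.13,-0.17,0,0,0],
    [-0.05,-0.13,-0.17,0,0,0]
  ],
  "hand": 0
}}

```text
clock: 0.73
tcp_pos: [0.52, -0.0517, 0.4055]
ee_rot: [3.134, 0.0, 1.568]
ft_force: [0.2, -0.7, 0.1]
opening: 0.996
grasp_force: 0.0
```

Run:
```python
from h import *
import pickle
s,im=grab('wrist','w1'); pickle.dump(s,open('w1.pkl','wb')); print(s['tcp_pos'],s['ee_rot'],s['joint_vel'].round(3))
for n in('scene','side'): grab(n,n+'1')
b=cv2.imread('pics/w1.png'); cv2.imwrite('pics/w1c.png',cv2.resize(b,(800,600),interpolation=cv2.INTER_CUBIC))
```

```text
[ 0.51999887 -0.05171713  0.40553118] [3.13382978e+00 1.65633334e-04 1.56792865e+00] [-0.013  0.08  -0.029  0.041 -0.017 -0.058 -0.006]
```

View pics/w1c.png

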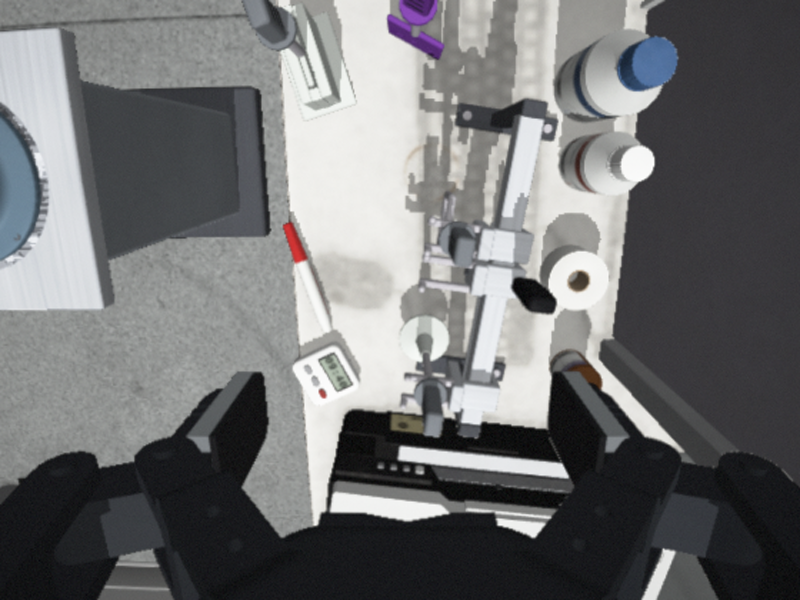

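The wrist view (800x600) shows the rail running from (525,110) to (475,430). The left hook block is at (503,245) with the empty block right beside it at (497,280), and the right block is at (475,400). The tab is at (534,295), the paddle grip at (270,20), and the stand at (320,70). I'll enlarge these with a pixel grid.

Run:
```python
import cv2,numpy as np
def crop(f,x0,x1,y0,y1,k,rot=False):
    a=cv2.imread(f)[y0:y1,x0:x1]; a=cv2.resize(a,None,fx=k,fy=k,interpolation=cv2.INTER_CUBIC)
    for x in range((x0+9)//10*10,x1,10):
        X=int((x-x0)*k); cv2.line(a,(X,0),(X,4),(0,0,255),1)
        if x%20==0: cv2.putText(a,str(x),(X-8,14),0,.32,(0,0,255),1)
        for y in range((y0+9)//10*10,y1,10): cv2.circle(a,(X,int((y-y0)*k)),0,(0,0,255),-1)
    for y in range((y0+9)//10*10,y1,10):
        Y=int((y-y0)*k); cv2.line(a,(0,Y),(4,Y),(0,0,255),1)
        if y%20==0: cv2.putText(a,str(y),(5,Y+4),0,.32,(0,0,255),1)
    return a
A=crop('pics/w1.png',280,395,140,310,3.5)  # 402x595
B=crop('pics/w1.png',165,255,0,85,3.5)     # 315x297
C=crop('pics/side1.png',200,245,175,275,3.0) #135x300
D=crop('pics/scene1.png',305,345,215,305,3.0)
im=np.zeros((600,800,3),np.uint8)
for p,(x,y) in zip((A,B,C,D),((0,0),(410,0),(410,300),(560,300))): im[y:y+p.shape[0],x:x+p.shape[1]]=p
cv2.imwrite('pics/z1.png',im)
```

```text
(no output)
```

View pics/z1.png

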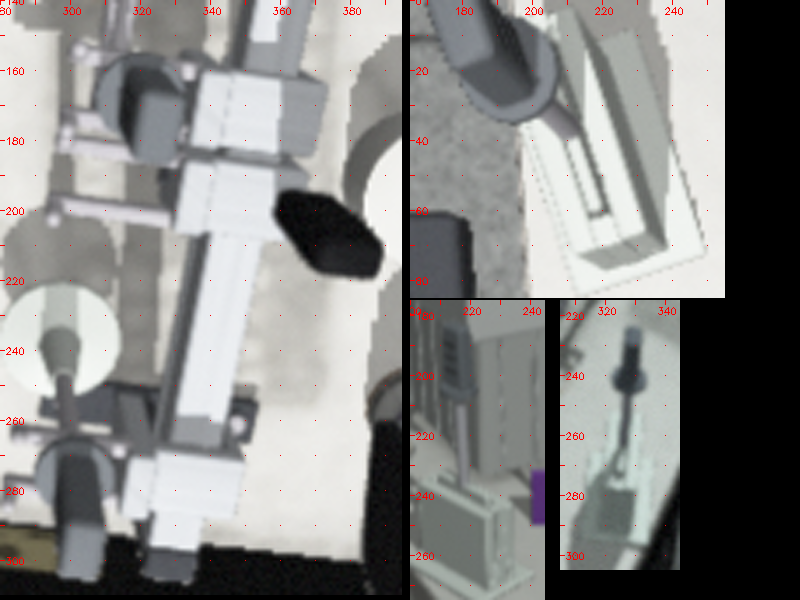

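Run:
```python
from h import *
import pickle
s=pickle.load(open('w1.pkl','rb')); g=cv2.cvtColor(cv2.imread('pics/w1.png'),cv2.COLOR_BGR2GRAY)
for r in (92,110,130,145,152,212,225,240,252): 
    c=int(360-(r-90)*.22) ; print(r,c-25,g[r,c-25:c+22])
f=lambda X,Y:(280+X/3.5,140+Y/3.5)
b=lambda X,Y:(165+(X-410)/3.5,Y/3.5)
print('blocks z=.168')
for n,p in dict(Ltl=(203,72),Lbl=(190,148),Etl=(188,160),Ebl=(178,232),Rtl=(155,454),Rbl=(148,515)).items(): print(n,onz('wrist',f(*p),.168,s).round(4))
print('tab top',[onz('wrist',f(*p),.218,s).round(4) for p in ((382,235),(375,277),(317,272),(325,230),(350,250))])
print('Lgrip top',[onz('wrist',f(*p),.216,s).round(4) for p in ((139,95),(182,97),(178,163),(137,163))])
print('Rgrip top',[onz('wrist',f(*p),.216,s).round(4) for p in ((62,525),(103,522),(100,578),(60,575))])
print('stand top slot end',[onz('wrist',b(*p),.075,s).round(4) for p in ((607,212),(587,218),(545,120),(585,250),(665,247))])
print('foot',[onz('wrist',b(*p),.0,s).round(4) for p in ((576,292),(705,252))])
sd=lambda X,Y:(200+(X-410)/3,175+(Y-300)/3)
sc=lambda X,Y:(305+(X-560)/3,215+(Y-300)/3)
for n,p,q in(('top',(456,320),(633,328)),('collar',(460,400),(629,382))):
    print(n,sd(*p),sc(*q),tri(ray('side',sd(*p)),ray('scene',sc(*q))))
```

```text
92 334 [125 124 123 124 122 123 114 111 106 100  98  95  79  75  65  56  68  65
  86  88  86  87  87  85  80  79  80 103 156 207 228 231 230 230 230 231
 230 231 231 230 230 232 233 231 211 146 112]
110 330 [136 136 138 135 133 132 130 131 131 130 135 139 190 201 202 199 196 193
 188 190 190 193 198 197 153  90  80  81 108 186 226 229 232 232 233 233
 232 232 233 230 231 233 234 234 229 213 198]
130 326 [124 123 126 126 125 125 124 124 125 125 123 124 136 185 204 208 210 213
 212 211 201 155 129 124 112  90  80  80 101 179 223 230 230 233 234 234
 234 233 232 230 232 235 235 233 228 201 190]
145 322 [121 118 119 124 125 130 134 136 134 136 135 133 133 128 127 125 134 172
 192 194 196 196 193 156 129 115  93  81  80 101 173 221 230 231 233 234
 234 225 180 161 157 160 163 164 160 158 171]
152 321 [133 129 125 126 127 127 130 130 130 129 126 127 126 126 126 127 135 176
 204 211 213 216 214 175 138 108  84  80  81 103 135 158 165 168 170 172
 172 170 163 156 158 159 162 164 160 163 190]
212 308 [125 125 126 128 130 160 164 130 123 123 123 124 124 124 123 124 121 128
 161 191 195 195 195
[... 1271 characters left out ...]
,  0.216 ]), array([ 0.5478, -0.174 ,  0.216 ]), array([ 0.5472, -0.1945,  0.216 ]), array([ 0.5343, -0.1932,  0.216 ])]
stand top slot end [array([0.4387, 0.0808, 0.075 ]), array([0.431 , 0.0788, 0.075 ]), array([0.4171, 0.1134, 0.075 ]), array([0.4297, 0.0673, 0.075 ]), array([0.46  , 0.0681, 0.075 ])]
foot [array([0.4106, 0.0574, 0.    ]), array([0.4681, 0.0736, 0.    ])]
top (215.33333333333334, 181.66666666666666) (329.3333333333333, 224.33333333333334) (array([0.42744412, 0.10650234, 0.22290526]), np.float64(0.0017980986508439854))
collar (216.66666666666666, 208.33333333333334) (328.0, 242.33333333333334) (array([0.42690507, 0.10521919, 0.15747744]), np.float64(0.0017273059648639667))
```

Run:
```python
from h import *
import pickle
s=pickle.load(open('w1.pkl','rb'))
P=np.array([onz('wrist',p,.149,s)[:2] for p in ((362,92),(358.6,110),(354.7,130),(351.7,145),(338.6,212),(336,225),(333,240),(330.7,252))])
m=np.polyfit(P[:,1],P[:,0],1); th=-np.arctan(m[0]); print(P.round(4),np.degrees(th),(np.polyval(m,P[:,1])-P[:,0]).round(4))
X=np.array([np.cos(th),np.sin(th)]);Y=np.array([-np.sin(th),np.cos(th)])
x0=X@P.mean(0)+.010   # rail centre rack-x coord
f=lambda X,Y:(280+X/3.5,140+Y/3.5)
for n,z,pp in (('L',.168,((203,72),(190,148),(285,78),(280,157))),('E',.168,((188,160),(178,232),(262,238))),('R',.168,((155,452),(148,515),(243,462),(235,518))),
   ('tab',.218,((382,235),(375,277),(317,272),(325,230))),('Lg',.216,((139,95),(182,97),(178,163),(137,163))),('Rg',.216,((62,525),(103,522),(100,578),(60,575))),
   ('tips L',.169,((80,52),(67,141))),('tipsE',.169,((52,211),)),('tipsR',.169,((20,433),)),
   ('Lcol',.166,((95,88),(190,100))),):
    Q=np.array([onz('wrist',f(*p),z,s)[:2] for p in pp]); print(n,np.c_[Q@X-x0,Q@Y].round(4).tolist(), 'mean',[(Q@X-x0).mean().round(4),(Q@Y).mean().round(4)])
print('x0',x0,X)
```

```text
[[ 0.6092  0.0373]
 [ 0.6063  0.0174]
 [ 0.6029 -0.0052]
 [ 0.6002 -0.0226]
 [ 0.588  -0.1053]
 [ 0.5854 -0.1224]
 [ 0.5824 -0.1427]
 [ 0.5801 -0.1593]] -8.467940320234703 [-0.     -0.0001 -0.      0.0001  0.      0.      0.     -0.0001]
L [[-0.0263, 0.0479], [-0.0258, 0.0225], [0.0006, 0.0499], [0.0044, 0.0238]] mean [np.float64(-0.0118), np.float64(0.036)]
E [[-0.0258, 0.0184], [-0.0245, -0.0065], [0.004, -0.0045]] mean [np.float64(-0.0154), np.float64(0.0024)]
R [[-0.0177, -0.0882], [-0.0157, -0.1135], [0.0143, -0.0877], [0.016, -0.1104]] mean [np.float64(-0.0008), np.float64(-0.0999)]
tab [[0.0258, 0.0146], [0.0267, 0.0016], [0.0092, 0.0007], [0.0087, 0.0137]] mean [np.float64(0.0176), np.float64(0.0077)]
Lg [[-0.052, 0.0448], [-0.0398, 0.046], [-0.0374, 0.0269], [-0.0492, 0.0252]] mean [np.float64(-0.0446), np.float64(0.0357)]
Rg [[-0.0524, -0.0943], [-0.0397, -0.0914], [-0.0372, -0.1118], [-0.0502, -0.1124]] mean [np.float64(-0.0449), np.float64(-0.1025)]
tips L [[-0.0669, 0.0486], [-0.0665, 0.0192]] mean [np.float64(-0.0667), np.float64(0.0339)]
tipsE [[-0.0677, -0.005]] mean [np.float64(-0.0677), np.float64(-0.005)]
tipsR [[-0.0666, -0.087]] mean [np.float64(-0.0666), np.float64(-0.087)]
Lcol [[-0.0599, 0.0373], [-0.0284, 0.0379]] mean [np.float64(-0.0442), np.float64(0.0376)]
x0 0.60710652692865 [ 0.98909841 -0.14725599]
```

Run:
```python
from h import *
import pickle
s=pickle.load(open('w1.pkl','rb')); s1=manip.sense(); print(s1['tcp_pos'],s1['ee_rot'],s1['clock'],s1['joint_vel'].round(3))
b=lambda X,Y:(165+(X-410)/3.5,Y/3.5)
def a(n,p,q,z):
    P,Q=onz('wrist',b(*p),z,s),onz('wrist',b(*q),z,s); d=Q-P; print(n,P.round(4),Q.round(4),np.linalg.norm(d).round(4),np.degrees(np.arctan2(d[1],d[0])).round(1))
a('top end',(580,251),(636,235),.075)
a('bottom end',(607,270),(667,247),.01)
a('foot end',(576,293),(705,252),.01)
a('foot side',(705,252),(668,160),.01)
a('top x side',(636,235),(572,35),.075)
a('slot inner end',(590,218),(608,213),.075)
a('slot side',(608,213),(580,150),.075)
```

```text
[ 0.51990572 -0.04906543  0.39912685] [-3.13879763e+00 -4.99216579e-04  1.57205071e+00] 0.8833 [-0.006  0.027 -0.007  0.009  0.001  0.004  0.001]
top end [0.4278 0.067  0.075 ] [0.4492 0.0725 0.075 ] 0.0222 14.4
bottom end [0.4265 0.0656 0.01  ] [0.4528 0.0748 0.01  ] 0.0278 19.2
foot end [0.4125 0.0563 0.01  ] [0.469  0.0726 0.01  ] 0.0588 16.1
foot side [0.469  0.0726 0.01  ] [0.4544 0.1098 0.01  ] 0.04 111.5
top x side [0.4492 0.0725 0.075 ] [0.4285 0.1423 0.075 ] 0.0728 106.5
slot inner end [0.4321 0.0788 0.075 ] [0.439  0.0805 0.075 ] 0.0071 13.9
slot side [0.439  0.0805 0.075 ] [0.4296 0.1028 0.075 ] 0.0242 112.9
```

{"op": "jog_arm", "data": {
  "moves": [
    [-0.003,0.008,0.011,0,0,-6.8],
    [-0.006,0.016,0.022,0,0,-13.6],
    [-0.009,0.025,0.033,0,0,-20.4],
    [-0.012,0.033,0.044,0,0,-27.2],
    [-0.014,0.041,0.055,0,0,-34],
    [-0.017,0.05,0.066,0,0,-40.8],
    [-0.02,0.058,0.077,0,0,-47.6],
    [-0.023,0.066,0.088,0,0,-54.4],
    [-0.026,0.074,0.099,0,0,-61.2],
    [-0.029,0.083,0.11,0,0,-68],
    [-0.032,0.091,0.121,0,0,-74.8],
    [-0.034,0.099,0.131,0,0,-81.5],
    [-0.034,0.099,0.131,0,0,-81.5],
    [-0.034,0.099,0.131,0,0,-81.5],
    [-0.034,0.099,0.131,0,0,-81.5]
  ],
  "hand": 110
}}

```text
clock: 2.13
tcp_pos: [0.6186, -0.0831, 0.2687]
ee_rot: [3.141, -0.003, 2.992]
ft_force: [0.7, -0.4, -0.7]
opening: 0.569
grasp_force: 0.0
```

Run:
```python
from h import *
import pickle
s,im=grab('wrist','w2'); pickle.dump(s,open('w2.pkl','wb')); print(s['tcp_pos'],s['ee_rot'],s['opening'],s['q'].round(2),s['ft_force'])
b=cv2.imread('pics/w2.png'); cv2.imwrite('pics/w2c.png',cv2.resize(b,(800,600),interpolation=cv2.INTER_CUBIC))
```

```text
[ 0.61861184 -0.08313796  0.2687143 ] [ 3.14138758e+00 -2.91817714e-03  2.99183123e+00] 0.5690007914765157 [ 0.07  0.31 -0.01  1.62  0.    1.22  1.49] [ 0.73693831 -0.38258595 -0.69173432]
```

View pics/w2c.png

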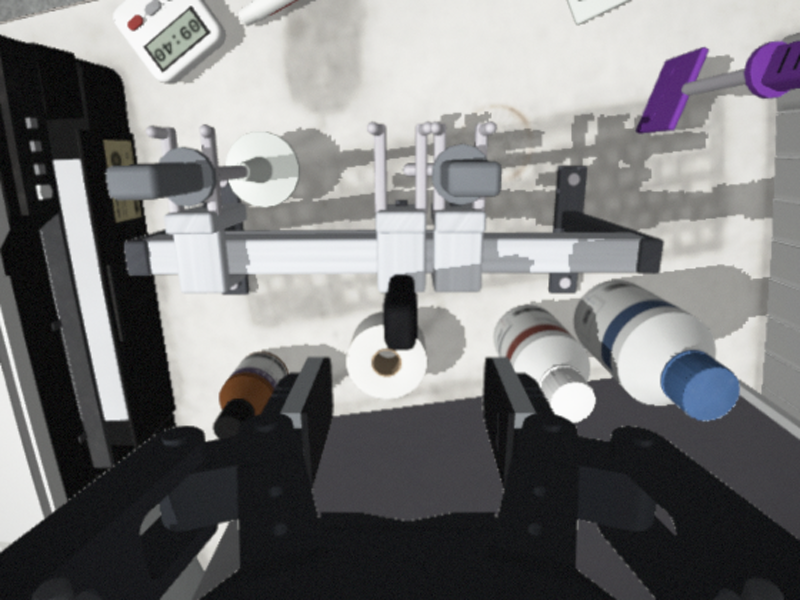

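The tab at (400,310) lies between the fingers. The prong midpoints are about 181 (right), 400 (empty) and 462 (left), so the empty hook needs to move roughly 39–40 mm toward rack −y. I'll descend and grip the tab.

{"op": "jog_arm", "data": {
  "moves": [
    [0,0,0.02,0,0,0],
    [0,0,0.04,0,0,0],
    [0,0,0.06,0,0,0],
    [0,0,0.075,0,0,0],
    [0,0,0.086,0,0,0],
    [0,0,0.086,0,0,0],
    [0,0,0.086,0,0,0]
  ]
}}

```text
clock: 2.77
tcp_pos: [0.6189, -0.0838, 0.1845]
ee_rot: [3.142, -0.0, 2.993]
ft_force: [0.9, -0.2, 1.1]
opening: 0.568
grasp_force: 0.0
```

{"op": "jog_arm", "data": {
  "moves": [
    [0,0,0,0,0,0],
    [0,0,0,0,0,0],
    [0,0,0,0,0,0],
    [0,0,0,0,0,0],
    [0,0,0,0,0,0],
    [0,0,0,0,0,0],
    [0,0,0,0,0,0],
    [0,0,0,0,0,0]
  ],
  "hand": 255,
  "newtons": 20
}}

```text
clock: 3.43
tcp_pos: [0.6201, -0.0848, 0.1861]
ee_rot: [-3.141, 0.003, 2.993]
ft_force: [-0.6, -1.8, 5.1]
opening: 0.163
grasp_force: 26.6
```

Run:
```python
from h import *
import pickle
s=pickle.load(open('w2.pkl','rb'))
X=np.array([.98909841,-.14725599]);Y=-np.array([X[1],-X[0]]);x0=.6071
for n,z,pp in (('tips R E L',.169,((156,130),(206,130),(377,128),(424,128),(437,128),(487,128))),('blk R E L',.168,((175,232),(226,230),(377,232),(426,232),(433,232),(485,232))),('tabtop',.218,((386,348),(416,348)))):
    Q=np.array([onz('wrist',(u*.7,v*.7),z,s)[:2] for u,v in pp]); print(n,np.c_[Q@X-x0,Q@Y].round(4).tolist())
s=manip.sense(); p=s['tcp_pos'][:2]; print('tcp rack',p@X-x0,p@Y,s['opening'],s['grasp_force'],s['ft_force'],s['tcp_pos'],s['ee_rot'])
```

```text
tips R E L [[-0.0673, -0.113], [-0.0668, -0.0881], [-0.0667, -0.005], [-0.0666, 0.0175], [-0.0666, 0.0238], [-0.0667, 0.0478]]
blk R E L [[-0.017, -0.1101], [-0.0178, -0.0833], [-0.0163, -0.006], [-0.0163, 0.0189], [-0.0162, 0.0225], [-0.0162, 0.0489]]
tabtop [[0.0263, 0.0001], [0.0263, 0.0131]]
tcp rack 0.018704538259036285 0.007476073788908244 0.1627168647702982 26.5568545460701 [-0.6007166  -1.80938587  5.08889665] [ 0.62008318 -0.08475889  0.18607649] [-3.14106704e+00  2.95870613e-03  2.99296225e+00]
```

{"op": "jog_arm", "data": {
  "moves": [
    [0,-0.006,0,0,0,0],
    [0,-0.012,0,0,0,0],
    [0,-0.018,0,0,0,0],
    [0,-0.024,0,0,0,0],
    [0,-0.03,0,0,0,0],
    [0,-0.035,0,0,0,0],
    [0,-0.04,0,0,0,0],
    [0,-0.04,0,0,0,0],
    [0,-0.04,0,0,0,0],
    [0,-0.04,0,0,0,0],
    [0,-0.04,0,0,0,0]
  ]
}}

```text
clock: 4.35
tcp_pos: [0.6145, -0.1225, 0.1861]
ee_rot: [3.14, 0.003, 2.994]
ft_force: [-1.0, 1.3, 5.4]
opening: 0.16
grasp_force: 26.6
```

Run:
```python
from h import *
import pickle
s,im=grab('wrist','w3'); pickle.dump(s,open('w3.pkl','wb'))
X=np.array([.98909841,-.14725599]);Y=np.array([.14725599,.98909841]);x0=.6071
p=s['tcp_pos'][:2]; print('tcp rack',p@X-x0,p@Y,s['ft_force'],s['grasp_force'],s['tcp_pos'])
b=cv2.imread('pics/w3.png'); cv2.imwrite('pics/w3c.png',cv2.resize(b[0:300,60:420],(800,600*300*2//600*800//720),interpolation=cv2.INTER_CUBIC)[:600])
print(cv2.imread('pics/w3c.png').shape)
```

```text
tcp rack 0.01875511947285402 -0.03066528238771346 [-1.01188931  1.32755769  5.36867535] 26.56140446662903 [ 0.61451666 -0.1224919   0.18607997]
(600, 800, 3)
```

View pics/w3c.png

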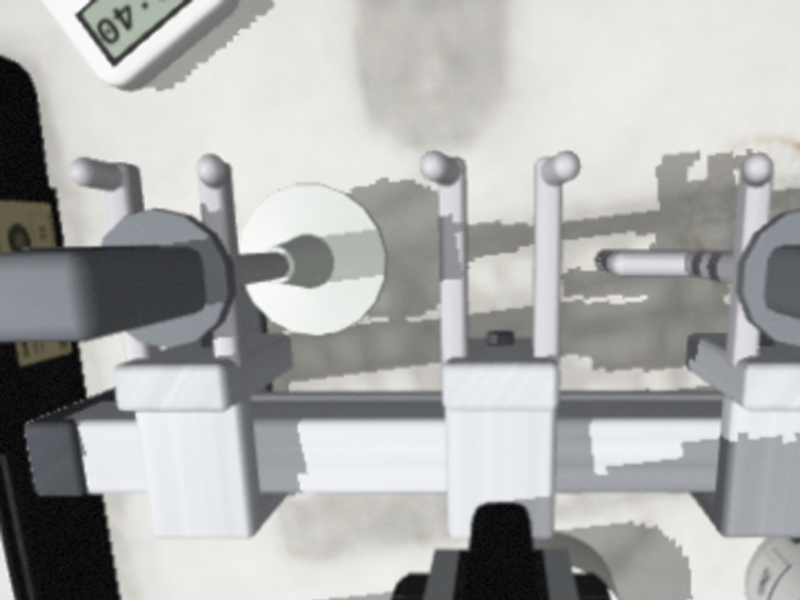

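The empty tips are at 435/566, against the right hook's right tip at 211 and the left hook's left tip at 757. The gaps are 355 and 322 px at 4.8 px/mm, so it still needs about 3.2 mm more.

{"op": "jog_arm", "data": {
  "moves": [
    [0,-0.001,0,0,0,0],
    [0,-0.002,0,0,0,0],
    [0,-0.0035,0,0,0,0],
    [0,-0.0035,0,0,0,0],
    [0,-0.0035,0,0,0,0],
    [0,-0.0035,0,0,0,0],
    [0,-0.0035,0,0,0,0]
  ]
}}

```text
clock: 4.98
tcp_pos: [0.6142, -0.1247, 0.1861]
ee_rot: [3.139, 0.003, 2.995]
ft_force: [0.1, 2.8, 5.9]
opening: 0.157
grasp_force: 26.5
```

Run:
```python
from h import *
import pickle
s,im=grab('wrist','w4'); pickle.dump(s,open('w4.pkl','wb'))
X=np.array([.98909841,-.14725599]);Y=np.array([.14725599,.98909841]);x0=.6071
p=s['tcp_pos'][:2]; print('tcp rack',p@X-x0,p@Y,s['ft_force'],s['tcp_pos'])
g=cv2.cvtColor(im,cv2.COLOR_RGB2GRAY)
# ball tips: template from the empty hook left prong tips
E=(60+435/2.222,168/2.222)
a=cv2.imread('pics/w3.png',0)
for (u,v) in ((82,172),(211,170),(435,168),(566,168),(757,168)):
    x,y=int(round(60+u/2.222)),int(round(v/2.222)); t=a[y-7:y+7,x-7:x+8]
    r=cv2.matchTemplate(g[y-15:y+15,x-25:x+26],t,cv2.TM_CCOEFF_NORMED); _,m,_,l=cv2.minMaxLoc(r); print((x,y),'moved',l[0]-18,l[1]-8,round(m,2))
```

```text
tcp rack 0.018751667486002543 -0.032888759286911595 [0.1170058  2.78648476 5.94909261] [ 0.61418583 -0.12469063  0.18608817]
(97, 77) moved 5 0 0.99
(155, 77) moved 5 0 0.99
(256, 76) moved 0 0 0.99
(315, 76) moved 0 0 0.99
(401, 76) moved 5 0 0.96
```

{"op": "jog_arm", "data": {
  "moves": [
    [0,-0.0006,0,0,0,0],
    [0,-0.0012,0,0,0,0],
    [0,-0.0012,0,0,0,0],
    [0,-0.0012,0,0,0,0],
    [0,-0.0012,0,0,0,0],
    [0,-0.0012,0,0,0,0]
  ]
}}

```text
clock: 5.53
tcp_pos: [0.6141, -0.1256, 0.1861]
ee_rot: [3.139, 0.003, 2.995]
ft_force: [-0.2, 2.1, 5.6]
opening: 0.16
grasp_force: 26.5
```

{"op": "jog_arm", "data": {
  "moves": [
    [0,0,0,0,0,0],
    [0,0,0,0,0,0],
    [0,0,0,0,0,0],
    [0,0,0,0,0,0],
    [0,0,0,0,0,0],
    [0,0,0,0,0,0]
  ],
  "hand": 150
}}

```text
clock: 6.03
tcp_pos: [0.6121, -0.1284, 0.1839]
ee_rot: [-3.142, -0.001, 2.993]
ft_force: [-0.4, -0.4, 0.3]
opening: 0.41
grasp_force: 0.0
```

{"op": "jog_arm", "data": {
  "moves": [
    [0,0,-0.025,0,0,0],
    [0,0,-0.06,0,0,0],
    [0,0,-0.09,0,0,0],
    [0.03,0,-0.11,0,0,0],
    [0.06,0,-0.13,0,0,0],
    [0.06,0,-0.13,0,0,0],
    [0.06,0,-0.13,0,0,0]
  ]
}}

```text
clock: 6.62
tcp_pos: [0.5531, -0.1197, 0.3164]
ee_rot: [3.142, 0.004, 2.993]
ft_force: [0.5, 0.4, -1.2]
opening: 0.41
grasp_force: 0.0
```

Run:
```python
from h import *
import pickle
s,im=grab('wrist','w5'); pickle.dump(s,open('w5.pkl','wb')); print(s['tcp_pos'],s['ee_rot'],s['opening'],s['clock'])
b=cv2.imread('pics/w5.png'); cv2.imwrite('pics/w5c.png',cv2.resize(b[0:330,60:500],(800,600),interpolation=cv2.INTER_CUBIC))
```

```text
[ 0.5531408  -0.11966862  0.31638292] [3.1415897  0.00431474 2.99270827] 0.4101186287546549 6.6167
```

View pics/w5c.png

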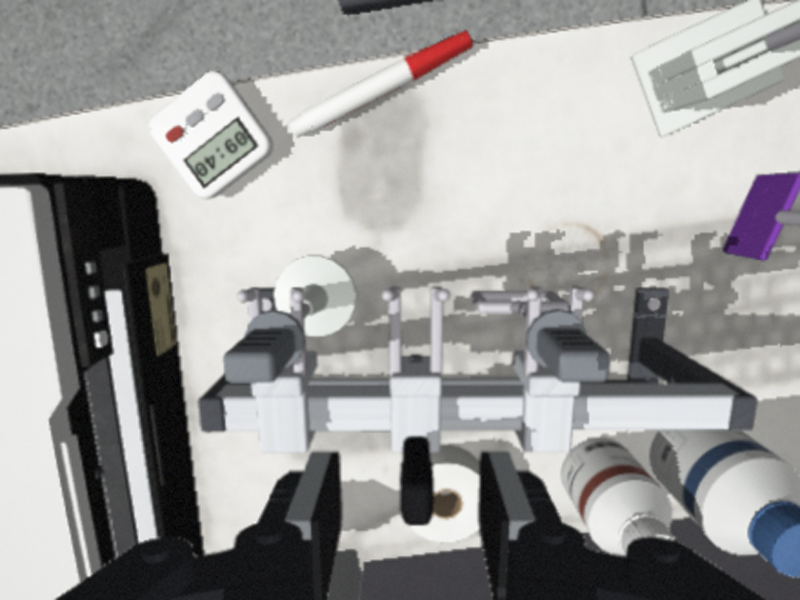

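The empty hook is centred: its tips at 389/442 (mid 415.5) match the outer mids 270.5 and 559.5 (mean 415). Next I'll go above the paddle.

{"op": "jog_arm", "data": {
  "moves": [
    [0.016,0.021,0,0,0,-2.5],
    [0.032,0.042,0,0,0,-5],
    [0.048,0.062,0,0,0,-7.5],
    [0.063,0.083,0,0,0,-10],
    [0.079,0.104,0,0,0,-12.5],
    [0.095,0.124,0,0,0,-15],
    [0.111,0.145,0,0,0,-17.5],
    [0.127,0.166,0,0,0,-20],
    [0.142,0.187,0,0,0,-22.5],
    [0.158,0.207,0,0,0,-25],
    [0.158,0.207,0,0,0,-25],
    [0.158,0.207,0,0,0,-25],
    [0.158,0.207,0,0,0,-25]
  ],
  "hand": 100
}}

```text
clock: 7.75
tcp_pos: [0.4275, 0.1085, 0.3136]
ee_rot: [-3.141, -0.001, -2.853]
ft_force: [0.2, -0.5, 0.2]
opening: 0.608
grasp_force: 0.0
```

Run:
```python
from h import *
import pickle
s,im=grab('wrist','w6'); pickle.dump(s,open('w6.pkl','wb')); print(s['tcp_pos'],s['ee_rot'],s['opening'],s['clock'])
b=cv2.imread('pics/w6.png'); c=cv2.resize(b[130:430,160:400],(640,800*300*640//(240*800)),interpolation=cv2.INTER_CUBIC)[:600]
for x in range(0,640,53): 
  for y in range(0,600,53): cv2.circle(c,(x,y),0,(0,0,255),-1)
cv2.imwrite('pics/w6c.png',c)
```

```text
[0.42750031 0.10845641 0.31357445] [-3.14121012e+00 -1.18021363e-03 -2.85349114e+00] 0.6078515295451186 7.75
```

View pics/w6c.png

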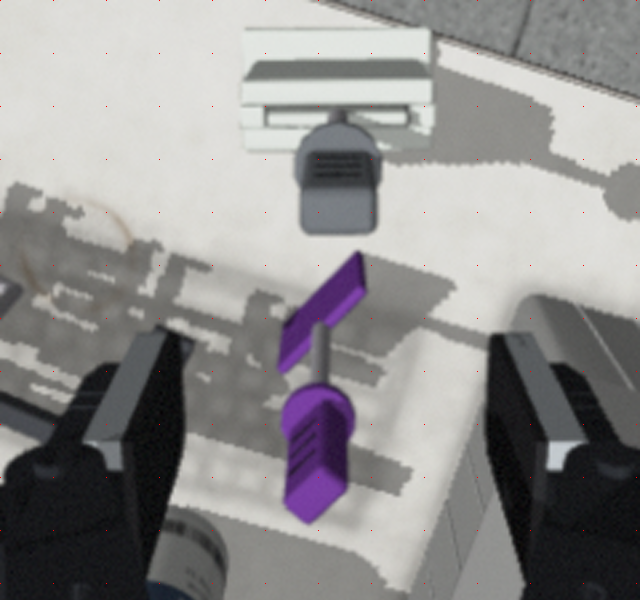

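The paddle grip top is at crop (339,212), the collar at (338,163), and the slot runs 266–410 at row 117. The slot is parallel to the finger line, so the yaw is right.

Run:
```python
from h import *
import pickle
s=pickle.load(open('w6.pkl','rb')); T=R.from_euler('xyz',s['ee_rot']).as_matrix()
f=lambda u,v:(160+u/2.667,130+v/2.667)
for n,z,pp in (('top',.219,((302,190),(377,190),(302,233),(377,233))),('collar',.169,((294,165),(381,165))),('slot',.075,((265,110),(411,110),(265,125),(411,125)))):
    Q=np.array([onz('wrist',f(*p),z,s) for p in pp]); print(n,Q.mean(0).round(4),((Q-s['tcp_pos'])@T).round(4).tolist())
```

```text
top [0.4277 0.1107 0.219 ] [[0.0053, -0.0081, 0.0946], [0.0053, 0.0124, 0.0946], [-0.0071, -0.0082, 0.0946], [-0.0071, 0.0126, 0.0946]]
collar [0.4268 0.1101 0.169 ] [[0.0, -0.0125, 0.1446], [-0.0, 0.0161, 0.1446]]
slot [0.4286 0.1112 0.075 ] [[0.0012, -0.0289, 0.2386], [0.0012, 0.0338, 0.2386], [-0.0054, -0.029, 0.2386], [-0.0054, 0.034, 0.2386]]
```

{"op": "jog_arm", "data": {
  "moves": [
    [-0.001,0.002,0.02,0,0,0],
    [-0.001,0.002,0.045,0,0,0],
    [-0.001,0.002,0.07,0,0,0],
    [-0.001,0.002,0.095,0,0,0],
    [-0.001,0.002,0.115,0,0,0],
    [-0.001,0.002,0.132,0,0,0],
    [-0.001,0.002,0.132,0,0,0],
    [-0.001,0.002,0.132,0,0,0]
  ]
}}

```text
clock: 8.47
tcp_pos: [0.4274, 0.1097, 0.1814]
ee_rot: [3.141, -0.003, -2.856]
ft_force: [-0.2, -0.5, 1.0]
opening: 0.608
grasp_force: 0.0
```

{"op": "jog_arm", "data": {
  "moves": [
    [0,0,0,0,0,0],
    [0,0,0,0,0,0],
    [0,0,0,0,0,0],
    [0,0,0,0,0,0],
    [0,0,0,0,0,0],
    [0,0,0,0,0,0],
    [0,0,0,0,0,0],
    [0,0,0,0,0,0]
  ],
  "hand": 255,
  "newtons": 40
}}

```text
clock: 9.13
tcp_pos: [0.4292, 0.111, 0.1838]
ee_rot: [-3.141, 0.003, -2.854]
ft_force: [0.7, -0.2, 5.2]
opening: 0.252
grasp_force: 40.4
```

{"op": "jog_arm", "data": {
  "moves": [
    [0,0,-0.008,0,0,0],
    [0,0,-0.02,0,0,0],
    [0,0,-0.035,0,0,0],
    [0,0,-0.05,0,0,0],
    [0,0,-0.065,0,0,0],
    [0,0,-0.085,0,0,0],
    [0,0,-0.085,0,0,0],
    [0,0,-0.085,0,0,0]
  ]
}}

```text
clock: 9.8
tcp_pos: [0.428, 0.1114, 0.268]
ee_rot: [3.141, 0.002, -2.853]
ft_force: [-0.5, 0.6, -1.0]
opening: 0.248
grasp_force: 39.7
```

{"op": "jog_arm", "data": {
  "moves": [
    [0.005,-0.02,0,0,0,2.5],
    [0.01,-0.041,0,0,0,5],
    [0.015,-0.061,0,0,0,7.5],
    [0.02,-0.082,0,0,0,10],
    [0.025,-0.102,0,0,0,12.5],
    [0.031,-0.123,0,0,0,15],
    [0.036,-0.143,0,0,0,17.5],
    [0.041,-0.164,0,0,0,20],
    [0.046,-0.184,0,0,0,22.5],
    [0.051,-0.205,0,0,0,25],
    [0.051,-0.205,0,0,0,25],
    [0.051,-0.205,0,0,0,25],
    [0.051,-0.205,0,0,0,25],
    [0.051,-0.205,0,0,0,25]
  ]
}}

```text
clock: 10.97
tcp_pos: [0.4373, -0.0993, 0.2672]
ee_rot: [3.141, -0.0, 2.995]
ft_force: [0.4, 0.3, -0.7]
opening: 0.254
grasp_force: 39.7
```

Run:
```python
from h import *
import pickle
for n in ('scene','side','wrist'):
    s,im=grab(n,n+'7')
pickle.dump(s,open('s7.pkl','wb'))
X=np.array([.98909841,-.14725599]);Y=np.array([.14725599,.98909841]);x0=.6071
p=s['tcp_pos']; print(p,p[:2]@X-x0,p[:2]@Y,np.degrees(s['ee_rot']),s['grasp_force'],s['clock'])
# expected positions of paddle points
T=R.from_euler('xyz',s['ee_rot']).as_matrix()
for n in ('side','scene'):
    print(n,'top',proj(n,p+T@[0,0,-.035]).round(1),'collar under',proj(n,p+T@[0,0,.0208]).round(1),'bottom',proj(n,p+T@[0,0,.1558]).round(1))
print('wrist collar',proj('wrist',p+T@[0,0,.0208],s),'bottom',[proj('wrist',p+T@[0,y,.1558],s).round(1) for y in(-.03,.03)])
a=cv2.resize(cv2.imread('pics/side7.png')[110:310,180:360],None,fx=2.4,fy=2.4,interpolation=cv2.INTER_CUBIC)
b=cv2.resize(cv2.imread('pics/wrist7.png')[130:430,200:360],None,fx=2,fy=2,interpolation=cv2.INTER_CUBIC)[:600]
im=np.zeros((600,760,3),np.uint8); im[:a.shape[0],:a.shape[1]]=a; im[:b.shape[0],435:435+b.shape[1]]=b[:, :325]
cv2.imwrite('pics/z7.png',im)
```

```text
[ 0.43722458 -0.0990786   0.26722236] -0.16005194272934015 -0.03361454703647794 [ 1.79988915e+02 -1.12575682e-02  1.71620361e+02] 39.7267484664917 11.0667
side top [266.8 176.3] collar under [266.5 205.1] bottom [265.8 267.4]
scene top [357.2 148. ] collar under [354.8 165.3] bottom [349.7 202.4]
wrist collar [284.23672373 248.89074065] bottom [array([251.6, 189.2]), array([317.6, 189.1])]
```

View pics/z7.png

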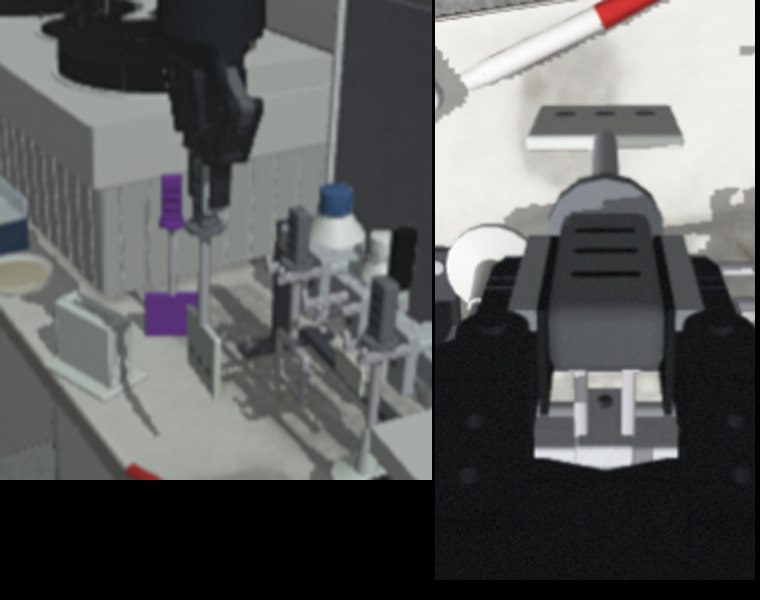

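In the wrist crop the blade is square to the hand (edges level at rows 105 and 147). The collar's front edge is at (605,177), and the grip's top face spans rows 303–370. I'll compare these with the predicted positions.

Run:
```python
from h import *
import pickle
s=pickle.load(open('s7.pkl','rb')); p=s['tcp_pos'];T=R.from_euler('xyz',s['ee_rot']).as_matrix()
for n,v,obs in (('collar front upper',[.015,0,.0148],218.5),('collar front under',[.015,0,.0208],218.5),('grip top front',[.007,0,-.0352],281.5),('grip top back',[-.007,0,-.0352],315),('blade bottom front',[.003,0,.1558],182.5),('blade top front',[.003,0,.1008],199),('blade top back',[-.003,0,.1008],204)):
    a=proj('wrist',p+T@np.array(v),s); b=proj('wrist',p+T@(np.array(v)+[.001,0,0]),s); print(n,a.round(1),obs,'dx mm',((obs-a[1])/(b-a)[1]).round(2))
```

```text
collar front upper [284.2 225.7] 218.5 dx mm 3.76
collar front under [284.2 221.8] 218.5 dx mm 1.75
grip top front [283.8 293.6] 281.5 dx mm 4.91
grip top back [283.9 326.7] 315 dx mm 5.14
blade bottom front [284.6 185.9] 182.5 dx mm 3.17
blade top front [284.5 202.2] 199 dx mm 2.52
blade top back [284.5 209.9] 204 dx mm 4.65
```

The paddle sits about 2.8 mm toward the front in the hand and has no tilt. I'll lower it and go in over the prong tips.

{"op": "jog_arm", "data": {
  "moves": [
    [0,0,0.02,0,0,0],
    [0,0,0.04,0,0,0],
    [0,0,0.057,0,0,0],
    [-0.01,0,0.057,0,0,0],
    [-0.022,0,0.057,0,0,0],
    [-0.035,0,0.057,0,0,0],
    [-0.048,0,0.057,0,0,0],
    [-0.061,0,0.057,0,0,0],
    [-0.074,0,0.057,0,0,0],
    [-0.086,0,0.057,0,0,0],
    [-0.097,0,0.057,0,0,0],
    [-0.106,0,0.057,0,0,0],
    [-0.113,0,0.057,0,0,0],
    [-0.118,0,0.057,0,0,0],
    [-0.118,0,0.057,0,0,0],
    [-0.118,0,0.057,0,0,0],
    [-0.118,0,0.057,0,0,0]
  ]
}}

```text
clock: 12.53
tcp_pos: [0.5532, -0.1175, 0.2101]
ee_rot: [-3.142, -0.001, 2.993]
ft_force: [-1.3, 0.2, -1.5]
opening: 0.253
grasp_force: 39.7
```

Run:
```python
from h import *
import pickle
for n in ('scene','side','wrist'):
    s,im=grab(n,n+'8')
pickle.dump(s,open('s8.pkl','wb'))
X=np.array([.98909841,-.14725599]);Y=np.array([.14725599,.98909841]);x0=.6071
p=s['tcp_pos']; print(p,p[:2]@X-x0,p[:2]@Y,np.degrees(s['ee_rot']),s['grasp_force'],s['clock'],s['ft_force'])
a=cv2.resize(cv2.imread('pics/side8.png')[170:320,270:390],None,fx=3.3,fy=3.3,interpolation=cv2.INTER_CUBIC)
b=cv2.resize(cv2.imread('pics/wrist8.png')[100:400,190:380],None,fx=2,fy=2,interpolation=cv2.INTER_CUBIC)[:600]
im=np.zeros((600,790,3),np.uint8); im[:a.shape[0],:a.shape[1]]=a; im[:b.shape[0],405:405+b.shape[1]]=b
cv2.imwrite('pics/z8.png',im)
```

```text
[ 0.55319776 -0.11752959  0.21020504] -0.042626036804636835 -0.034786647404933965 [-1.79999659e+02 -3.32555971e-02  1.71494697e+02] 39.667702317237854 12.6333 [-0.13235073  0.31349627 -1.15675383]
```

View pics/z8.png

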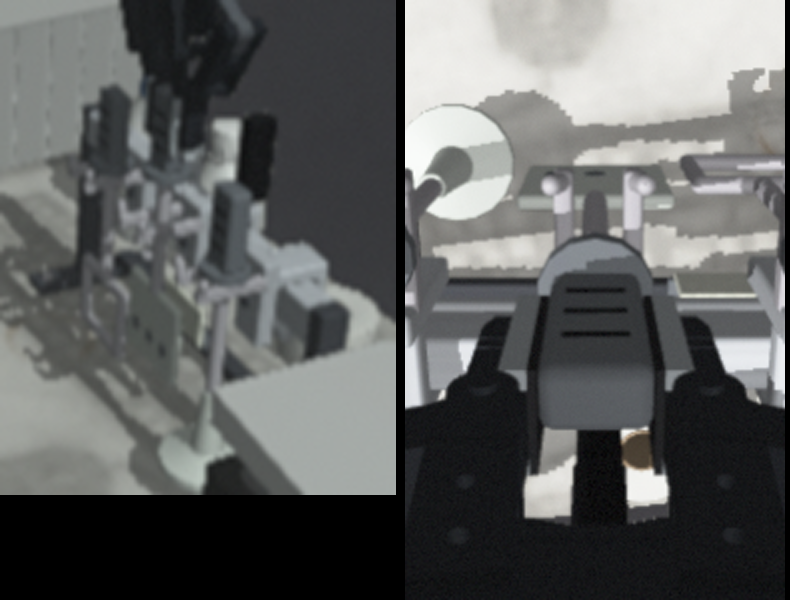

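The tips at (553,185) and (642,185) are centred at 597.5 and the rod is at 595, so I'll shift +1 mm in y. I miscounted pictures: that was the 12th viewed and the limit was 10. I'll view no more and use numbers only.

{"op": "jog_arm", "data": {
  "moves": [
    [0,0.001,0,0,0,0],
    [0,0.001,0,0,0,0],
    [0,0.001,0.004,0,0,0],
    [0,0.001,0.008,0,0,0],
    [0,0.001,0.012,0,0,0],
    [0,0.001,0.016,0,0,0],
    [0,0.001,0.02,0,0,0],
    [0,0.001,0.023,0,0,0],
    [0,0.001,0.025,0,0,0],
    [0,0.001,0.025,0,0,0],
    [0,0.001,0.025,0,0,0]
  ]
}}

```text
clock: 13.6
tcp_pos: [0.5539, -0.1166, 0.1851]
ee_rot: [3.142, -0.0, 2.993]
ft_force: [0.1, 0.4, -0.6]
opening: 0.254
grasp_force: 39.7
```

{"op": "jog_arm", "data": {
  "moves": [
    [0,0,0.001,0,0,0],
    [0,0,0.002,0,0,0],
    [0,0,0.003,0,0,0],
    [0,0,0.004,0,0,0],
    [0,0,0.004,0,0,0],
    [0,0,0.004,0,0,0]
  ]
}}

```text
clock: 14.1
tcp_pos: [0.5539, -0.1165, 0.1812]
ee_rot: [3.142, -0.0, 2.993]
ft_force: [-0.0, -0.8, -1.0]
opening: 0.253
grasp_force: 39.7
```

{"op": "jog_arm", "data": {
  "moves": [
    [0,0,0.0007,0,0,0],
    [0,0,0.0014,0,0,0],
    [0,0,0.002,0,0,0],
    [0,0,0.002,0,0,0],
    [0,0,0.002,0,0,0]
  ]
}}

```text
clock: 14.52
tcp_pos: [0.5542, -0.1166, 0.1808]
ee_rot: [3.141, 0.0, 2.993]
ft_force: [-2.9, 0.7, 5.5]
opening: 0.247
grasp_force: 40.7
```

{"op": "jog_arm", "data": {
  "moves": [
    [0,0,0.0007,0,0,0],
    [0,0,0.0014,0,0,0],
    [0,0,0.002,0,0,0],
    [0,0,0.002,0,0,0],
    [0,0,0.002,0,0,0]
  ]
}}

```text
clock: 14.93
tcp_pos: [0.5543, -0.1166, 0.1807]
ee_rot: [3.141, 0.001, 2.993]
ft_force: [-6.3, 1.1, 13.8]
opening: 0.254
grasp_force: 41.7
```

Contact came at TCP z 0.1807, exactly the expected seat height. I'll relieve the load and let go.

{"op": "jog_arm", "data": {
  "moves": [
    [0,0,-0.001,0,0,0],
    [0,0,-0.0025,0,0,0],
    [0,0,-0.0025,0,0,0]
  ]
}}

```text
clock: 15.18
tcp_pos: [0.5545, -0.1166, 0.1808]
ee_rot: [3.142, 0.002, 2.993]
ft_force: [-1.3, 0.5, 5.2]
opening: 0.252
grasp_force: 40.6
```

{"op": "jog_arm", "data": {
  "moves": [
    [0,0,0,0,0,0],
    [0,0,0,0,0,0],
    [0,0,0,0,0,0],
    [0,0,0,0,0,0],
    [0,0,0,0,0,0],
    [0,0,0,0,0,0],
    [0,0,0,0,0,0]
  ],
  "hand": 140
}}

```text
clock: 15.77
tcp_pos: [0.5539, -0.1165, 0.1796]
ee_rot: [-3.142, -0.0, 2.993]
ft_force: [0.2, -0.6, 0.3]
opening: 0.449
grasp_force: 0.0
```

{"op": "jog_arm", "data": {
  "moves": [
    [0,0,-0.005,0,0,0],
    [0,0,-0.012,0,0,0],
    [0,0,-0.022,0,0,0],
    [0,0,-0.035,0,0,0],
    [0,0,-0.055,0,0,0],
    [0,0,-0.08,0,0,0],
    [0,0,-0.105,0,0,0],
    [0,0,-0.13,0,0,0],
    [0,0,-0.135,0,0,0],
    [0,0,-0.135,0,0,0],
    [0,0,-0.135,0,0,0],
    [0,0,-0.135,0,0,0]
  ]
}}

```text
clock: 16.77
tcp_pos: [0.553, -0.1164, 0.3134]
ee_rot: [3.142, -0.003, 2.993]
ft_force: [0.3, 0.1, -0.4]
opening: 0.45
grasp_force: 0.0
```

Run:
```python
from h import *
import pickle
for n in ('scene','side','wrist'): s,im=grab(n,n+'9')
X=np.array([.98909841,-.14725599]);Y=np.array([.14725599,.98909841]);x0=.6071
W=lambda x,y,z:[*((x0+x)*X+y*Y),z]
p=s['tcp_pos']; print(p,s['clock'])
g=cv2.cvtColor(im,cv2.COLOR_RGB2GRAY)
# compare appearance of the hung paddle's grip top with that of the neighbours
for n,y in (('R',-.1038),('P',-.0338),('L',.0362)):
    u=[proj('wrist',W(-.045+a,y+b,.216),s) for a,b in((-.007,-.011),(-.007,.011),(.007,.011),(.007,-.011))]
    print(n,np.round(u,0).tolist())
# side camera: dark grip mask between rack hooks
for cam in ('side','scene'):
    a=cv2.imread(f'pics/{cam}9.png')
    for n,y in (('R',-.1038),('P',-.0338),('L',.0362)):
        q=[proj(cam,W(-.045,y,z)).round(1).tolist() for z in (.216,.191,.163,.09,.052)]
        print(cam,n,q,[a[int(v),int(u)].tolist() for u,v in q])
```

```text
[ 0.55287416 -0.11636327  0.31292593] 16.8667
R [[175.0, 197.0], [204.0, 196.0], [205.0, 215.0], [176.0, 215.0]]
P [[269.0, 196.0], [299.0, 196.0], [299.0, 215.0], [270.0, 215.0]]
L [[365.0, 196.0], [394.0, 196.0], [392.0, 214.0], [363.0, 214.0]]
side R [[339.9, 226.1], [338.7, 238.1], [337.4, 251.2], [334.1, 283.2], [332.5, 298.9]] [[97, 93, 87], [53, 52, 49], [60, 58, 54], [123, 119, 118], [139, 144, 136]]
side P [[320.8, 210.3], [319.9, 221.6], [319.0, 233.9], [316.6, 264.4], [315.5, 279.3]] [[101, 98, 92], [56, 54, 51], [73, 71, 66], [84, 82, 81], [80, 83, 80]]
side L [[304.4, 196.7], [303.8, 207.4], [303.1, 219.1], [301.5, 248.0], [300.7, 262.3]] [[100, 97, 92], [61, 60, 55], [72, 70, 65], [83, 81, 81], [84, 87, 86]]
scene R [[329.0, 147.3], [328.5, 154.3], [327.9, 161.8], [326.4, 180.4], [325.7, 189.4]] [[113, 106, 94], [47, 44, 41], [50, 48, 43], [98, 97, 93], [105, 109, 97]]
scene P [[316.6, 159.8], [316.3, 166.8], [315.9, 174.4], [314.9, 193.1], [314.4, 202.2]] [[121, 113, 102], [49, 45, 40], [47, 46, 41], [92, 88, 86], [73, 74, 69]]
scene L [[303.3, 173.2], [303.2, 180.3], [303.0, 187.9], [302.5, 206.7], [302.3, 215.8]] [[103, 97, 88], [46, 42, 38], [48, 43, 39], [87, 84, 80], [85, 89, 85]]
```

Run:
```python
from h import *
a,b=cv2.imread('pics/side0.png',0),cv2.imread('pics/side9.png',0)
for n,(u,v) in dict(R=(339,238),L=(303,207),Lfoot=(300,258),Rfoot=(332,305),purple=(251,200),marker=(258,320)).items():
    t=a[v-9:v+10,u-7:u+8]; r=cv2.matchTemplate(b[v-15:v+16,u-13:u+14],t,cv2.TM_CCOEFF_NORMED); _,m,_,l=cv2.minMaxLoc(r); print(n,l[0]-6,l[1]-6,round(m,2))
w=cv2.imread('pics/wrist9.png',0)
# grip top faces: uniform patch grown from its centre
for n,(u,v) in dict(R=(190,206),P=(284,206),L=(379,206)).items():
    k=np.zeros((w.shape[0]+2,w.shape[1]+2),np.uint8); cv2.floodFill(w.copy(),k,(u,v),255,6,6,4|(255<<8)|cv2.FLOODFILL_FIXED_RANGE|cv2.FLOODFILL_MASK_ONLY)
    pts=cv2.findNonZero(k[1:-1,1:-1]); print(n,w[v,u],len(pts),cv2.minAreaRect(pts),cv2.boundingRect(pts))
s=manip.sense(); print(s['clock'])
```

```text
R 0 2 0.87
L 0 0 1.0
Lfoot 0 -1 0.81
Rfoot 0 0 1.0
purple 0 0 1.0
marker 0 0 1.0
R 137 278 ((189.5, 204.5), (13.0, 23.0), 90.0) (178, 198, 24, 14)
P 140 291 ((283.0, 206.0), (12.0, 24.0), 90.0) (271, 200, 25, 13)
L 141 237 ((376.5, 206.0), (12.0, 23.0), 90.0) (365, 200, 24, 13)
16.9167
```

```bash
python3 -c "
from workcell import manip; print(manip.close_job())"
```

```text
the job is handed in; nothing more can be done
None
```

The job is handed in after about 17 s: the empty hook is centred in the gap and the paddle hangs straight on it, blade to the front. The last images show nothing else moved, apart from a weak 2 px match on the right tool's grip (its foot matched exactly). I viewed 12 pictures, 2 over the limit of 10, because I miscounted.

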